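# Inspect a setting die under the loupe with the air on

## Task

Inspect the setting die: first turn the lever of the air valve to half open (45 degrees), so that the nozzle blows the chips off the die, then pick up the loupe and hold it level and still over the middle of the die, with its lens at the height of the flange of the collar on the gauge post. Finish while still holding the loupe there in the gripper; do not touch the die with it, shift the collar, or disturb the other things on the bench.

Things in the scene. Friction and masses are not known exactly. Their poses are not given: they have to be found in the camera images.
- station: fixed steel plate 150 (own x) x 260 (own y) x 15 thick, origin under its centre, +x roughly away from the robot. On it, own frame: brass ball valve at (20, 85) mm, up to 60 above the bench; copper pipe (top at 46) and nozzle from there to (-25, -19); upright gauge post at (58, -75), 8 diameter, top 180 above the bench; the loose die near (-26, -76)
- valve (a joint): valve lever turning on a vertical axis: 0 = shut (lever along the station's -x, towards the robot), pi/2 = open (lever along the station's +y); opens clockwise seen from above. Ticks on the disc below mark shut, half (pi/4) and open. Stays where left; takes about 0.2 N m (3.5 N at the grip)
- lever_grip (a point): middle of the lever's black sleeve, 62 mm out from the valve axis, 70 mm above the bench. Sleeve 14 wide, 12 tall, 50 long (35 to 85 mm out), clear space below it down to the plate. The frame's x runs along the lever from tip to valve axis
- valve_axis (a point): point on the valve's vertical turning axis at the height of the lever sleeve; fixed to the station, its x and y axes parallel to the station's
- die: loose steel setting die lying on the station plate, 40 (own x) x 30 (own y) x 18 tall with a 12 mm wide, 4 deep groove across its top along x; origin under its centre
- die_top (a point): centre of the die's top, 18 mm above its underside (33 mm above the bench)
- focus_mark (a point): middle of the thin flange (26 diameter, 3 thick) of the aluminium collar on the gauge post: its height is the focal height for the lens, 100 to 150 mm above the bench. The collar (18 diameter, 12 tall) is held on the post by friction only, about 4 N; axes parallel to the station's
- loupe: loupe lying flat on the bench, 168 mm long, about 0.09 kg: round aluminium rim 68 outside diameter, 16 tall, round a glass lens; straight dark wooden handle 16 wide, 14 tall (1 to 15 mm above the rim's lower face), 90 long. Origin on the underside between lens and handle; own x runs from handle to lens, own z (up) is the lens's axis
- lens (a point): centre of the loupe's lens, mid-height of the rim (8 mm above its lower face), 34 mm along the loupe's +x from its origin
- loupe_grip (a point): a good point to hold the loupe: on the handle's mid-height, 74 mm from the lens centre towards the handle end; the handle runs from 12 mm behind the origin to 102 mm behind it
- rivet_tray: clear plastic tray with two compartments of rivets, 110 x 80 x 28 high; origin under its centre
- mallet: wooden mallet lying down, head a 64 mm thick block 105 long, handle 24 diameter, 300 long overall along its own y (head to +y); origin under the head's centre
- hammer: hammer lying on the bench; origin under it
- awl: awl lying down, dark wooden handle 55 x 26 x 24 high with a 6 mm steel spike, 115 long along its own x; origin on the underside near the middle
- punch: round steel punch standing upright, 22 diameter, 55 tall; origin under its centre
- spacer: aluminium spacer bar, 50 x 22 x 22; origin under its centre
Things that resemble listed ones, but are neither listed nor needed, are in the scene too. Of the things that look like the loupe, take the one that is farthest to the robot's right at the start.

How it is judged:
By the outcome, as a careful person would: the job done as asked, in the order asked, and still so for the second after the job is handed in, while the arm keeps its last pose, push and grip.
It also fails if it takes over 50 s, if anything falls off the work surface, if the arm or the gripper's body presses on something with over 40 N, if the wrist force passes 120 N, or if a joint passes its speed limit or range.

## Robot

A 6-joint arm with a two-finger parallel gripper is mounted at the origin on the work surface. World frame = base frame: x ahead of the robot, y to its left, z up, the work surface at z = 0. Lengths are in mm, angles in rad, forces in N, time in s.
With the tool pointing down it reaches from about 275 to 750 mm from the base axis. Payload 10.2 kg.
Tool frame: the origin (TCP) lies at the very end of the fingers, on their centre line; the grasp point (between the pads) lies 19 mm behind it; x points along the fingers, y is the direction in which the jaws open and shut, and the axes are right-handed (so a half turn about x gives the same grasp; the last joint's range is limited). The gripper opens to 85 mm and grips with 20 to 120 N. Pads are 22 mm wide; open, the fingers measure 114 mm over their backs; the gripper's body (76 mm by 85 mm) begins 54 mm behind the grasp point. The pads swing forward as they close: fully open they stand 13 mm farther back than shut.
Start: joints at [-1.461, 0.313, 1.498, -0, 1.331, -0.223], TCP at [171.5, -496.205, 231.294] pointing down, gripper open.
Joint ranges: [-2.94, 2.94], [-0.97, 2.17], [0.19, 2.56], [-1.23, 4.37], [0.02, 3.11], [-2.88, 2.88]. Speed limits (rad/s): [2.39, 2.39, 3.01, 3.14, 3.14, 3.14].

## Interface

Orientations are given as a unit quaternion [w, x, y, z].
In Python, from rig import ctrl, viewer, order gives the robot as it stands. The module is installed in compiled form; this text tells all that it offers.
- The arm moves only by the tool carry_out, never from a script. Its argument "deltas" is a list of rows, each a list of 7 numbers: the gripper command: -1 is fully open, 1 is shut, values between are in proportion, then the shift along the tool's x, y, z in mm, then the turn, a rotation vector about the tool's x, y, z in degrees. A call has exactly 5 rows; each row is the pose to reach, as a shift and turn from the pose commanded when the call began, along the tool's axes at that moment; what a row does not reach only later rows make up. A row lasts 1/8 s, in which the tool goes at most 62.5 mm and 10.7 degrees, less where a joint would pass 70% of its speed; a pose out of reach is approached as far as the arm can. A call with a gripper value outside its range is refused whole. The fingers move at their own pace and stop on an object; "newtons" is the grip in N (left out, the last holds). Time passes only in rows, so rows that repeat a pose let the fingers close, or fill a call up. It gives the time, the measured TCP pose, the force and the opening at its end, in the units of the state.
- ctrl.sense(): the state, without advancing time (a new reading comes with each control period).
- viewer.capture(name): name is "side" or "top" or "wrist"; returns the picture (400x640x3 uint8, red, green, blue); there is no depth.
- viewer.calibration(name): a dict with "fx", "fy", "cx", "cy" (pixels), "xyz" and "attitude" of the camera in the world; the wrist camera has in their place "T_tool_cam" (4x4, takes a point from camera to tool coordinates, whose origin is the TCP and whose axes are the tool frame's). Camera axes: x right, y down, z forward; pixel columns grow to the right and rows downward; lengths in mm; the calibration is good to about 2 mm. The wrist camera is an equidistant fisheye: a pixel r from the principal point sees the ray r / f radians off the axis. A picture is of the moment at which its call begins: read the wrist's pose just before it. calibration takes no time and is no camera call.
- order.finish_job(): hands the job in, once; it reports no verdict.
The state is a dict: "time_s": time; "joints": joint angles; "dq": joint speeds; "tau": joint torques, N m; "eef_pos": TCP position; "ee_rot": TCP orientation; "force": force on the tool from outside, world axes, zero at the start; "wrist_torque": the same for the moment, N m; "grip_width": opening from 0.0 (shut) to 1.0 (fully open).
Only numpy, scipy, OpenCV 4.12 (cv2) and the standard library are available. Lean on these libraries where they do the work, as an engineer would, in place of code of your own. Each camera call takes 0.05 s, during which the arm holds its last target. There are 200 camera calls.

## Working session

There is one attempt and no reset: what is moved stays moved. The work goes in short steps, Python scripts to look and compute and a tool call to move; the robot and the scene stay as the last step left them, time stands still between calls to the robot, and variables do not carry over. Pictures are saved under pics/ and viewed, about 8 in all and at most 12, crops included, and the job is handed in when it is done.

Besides the shell and the picture viewer there is one more tool, called after "Call:" as a command line: name --pt "numbers of a row" for each row, then --argument value for the rest. carry_out: Moves the arm, as the interface text tells. Its arguments: {"type":"object","properties":{"deltas":{"type":"array"},"newtons":{"type":"number"}},"required":["deltas"]}

```bash
mkdir -p pics
python3 - <<'E'
from rig import ctrl, viewer, order
import cv2
for n in ["top","side"]:
    im=viewer.capture(n); cv2.imwrite(f"pics/{n}0.png",im[:,:,::-1])
    print(n,viewer.calibration(n))
s=ctrl.sense()
im=viewer.capture("wrist"); cv2.imwrite("pics/wrist0.png",im[:,:,::-1])
print(viewer.calibration("wrist")); print(s)
E
```

```text
top {'fx': 382.2894715395436, 'fy': 382.2894715395436, 'cx': 322.0652656350491, 'cy': 196.12385705926275, 'xyz': array([ 485.64817038,   14.20347342, 1324.8346621 ]), 'attitude': array([-0.02367865,  0.7081111 , -0.70556372,  0.0140654 ])}
side {'fx': 425.6779562406631, 'fy': 425.6779562406631, 'cx': 326.503047079996, 'cy': 199.39839974268352, 'xyz': array([439.99489937, 710.09198363, 909.27570906]), 'attitude': array([ 0.02681951, -0.0474619 ,  0.93867573, -0.34046434])}
{'fx': 309.70691628693146, 'fy': 309.70691628693146, 'cx': 316.2310018674008, 'cy': 192.93044197032924, 'T_tool_cam': array([[-7.95339741e-04, -3.26268588e-01,  9.45276772e-01,
        -1.42422948e+02],
       [ 9.99999605e-01,  1.15649178e-04,  8.81299684e-04,
        -2.75059234e-01],
       [-3.96860885e-04,  9.45277100e-01,  3.26268367e-01,
        -8.37748663e+01],
       [ 0.00000000e+00,  0.00000000e+00,  0.00000000e+00,
         1.00000000e+00]])}
{'time_s': 0.1, 'joints': array([-1.46141880e+00,  3.13382380e-01,  1.49834336e+00,  2.70409815e-05,
        1.33100968e+00, -2.23414010e-01]), 'dq': array([ 0.00046072, -0.00087482, -0.00101442,  0.00021993, -0.00030766,
       -0.00079117]), 'tau': array([ 2.21467388e-03, -4.12899041e+01, -2.60142106e+01, -2.40067720e-04,
        2.97475577e-03, -2.86787656e-05]), 'eef_pos': array([ 171.47133859, -495.97080224,  230.80495734]), 'ee_rot': array([ 0.11671227,  0.69737288,  0.11751796, -0.69730829]), 'force': array([-0.25307458,  1.56977384, -0.4882732 ]), 'wrist_torque': array([ 0.01732243, -0.0169515 , -0.02886344]), 'grip_width': 1.0004118562788349}
```

View pics/top0.png

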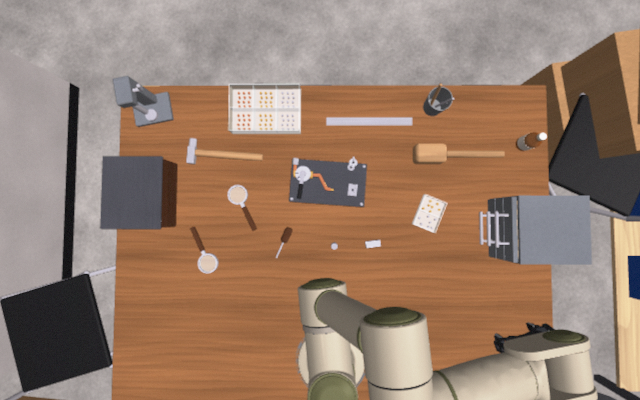

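View pics/side0.png

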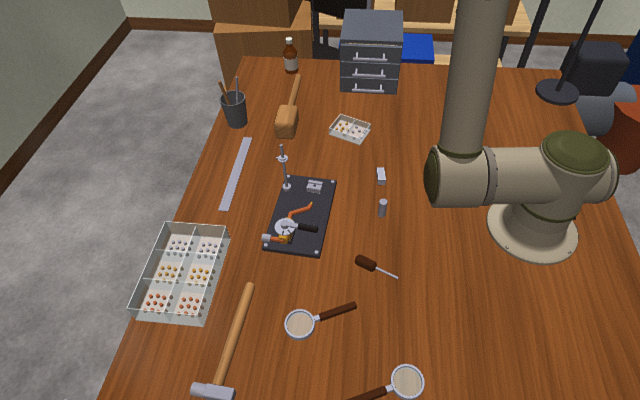

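The top view shows the station around (328,183), the valve at (303,175), the post at (352,163) and the die at (353,190). There are two loupes: the lens of one is at (237,195) with its handle to (254,228), and the other is at (207,263). The first is farther right. I'll check the wrist view and enlarged crops next.

Run:
```python
import cv2,numpy as np
t=cv2.imread("pics/top0.png");s=cv2.imread("pics/side0.png");w=cv2.imread("pics/wrist0.png")
a=cv2.resize(t[150:240,220:380],(800,450),interpolation=cv2.INTER_CUBIC)
b=cv2.resize(w,(240,150))
c=np.zeros((600,800,3),np.uint8);c[:450]=a;c[450:,:240]=b
cv2.imwrite("pics/c1.png",c)
b=cv2.resize(s[140:260,255:345],(450,600),interpolation=cv2.INTER_CUBIC)
d=cv2.resize(s[290:350,275:365],(350,233),interpolation=cv2.INTER_CUBIC)
c=np.zeros((600,800,3),np.uint8);c[:,:450]=b;c[:233,450:]=d
cv2.imwrite("pics/c2.png",c)
```

```text
(no output)
```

View pics/c1.png

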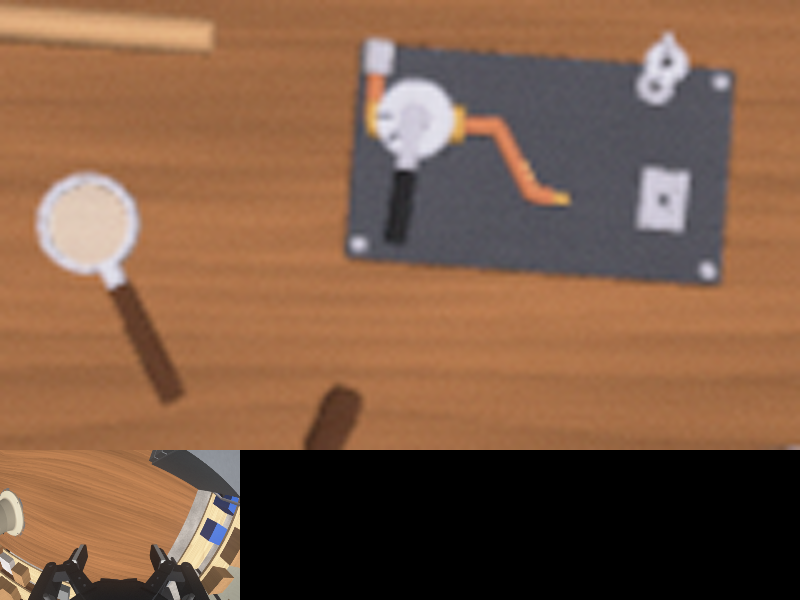

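View pics/c2.png

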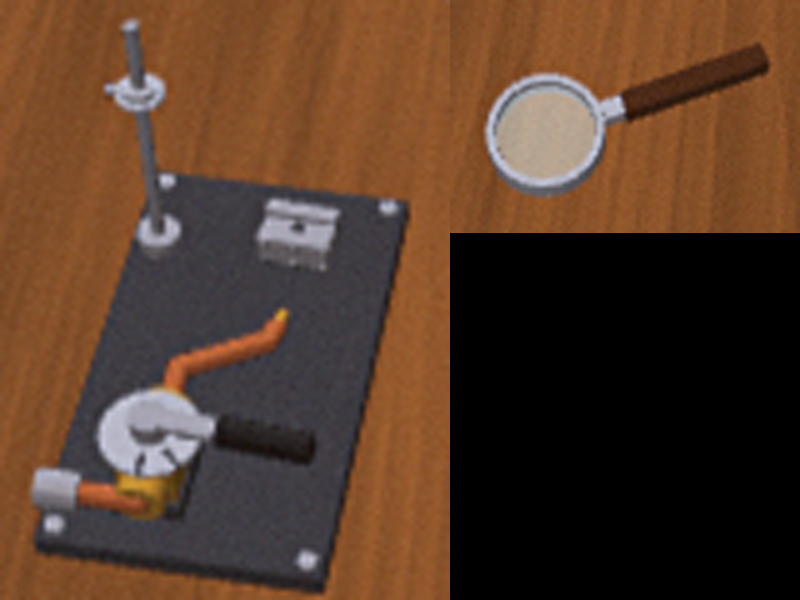

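The crops show the lever shut, pointing towards the robot (hub at (415,118) and tip at (397,243) in c1). The die top is at (663,199), the collar is on the post, and the loupe lens is at (88,223) with its handle end at (172,400).

```bash
cat > h.py <<'E'
import numpy as np
from scipy.spatial.transform import Rotation as R
from scipy.optimize import least_squares
from rig import ctrl, viewer
def rot(q): return R.from_quat([q[1],q[2],q[3],q[0]])
C={n:viewer.calibration(n) for n in("top","side")}
def proj(n,P):
    c=C[n];p=rot(c["attitude"]).inv().apply(np.atleast_2d(P)-c["xyz"])
    return np.c_[c["fx"]*p[:,0]/p[:,2]+c["cx"],c["fy"]*p[:,1]/p[:,2]+c["cy"]]
def atz(n,uv,z):
    c=C[n];d=rot(c["attitude"]).apply([(uv[0]-c["cx"])/c["fx"],(uv[1]-c["cy"])/c["fy"],1]);return c["xyz"]+d*(z-c["xyz"][2])/d[2]
T=lambda x,y:np.array([220+x/5-.4,150+y/5-.4])
S=lambda x,y:np.array([255+x/5-.4,140+y/5-.4])
D=lambda x,y:np.array([275+(x-450)/3.889-.4,290+y/3.889-.4])
E
python3 - <<'E'
from h import *
top=[T(362,43),T(733,72),T(720,285),T(346,258)];sid=[S(40,540),S(163,175),S(408,203),S(325,580)]
loc=np.array([[75,130,15],[75,-130,15],[-75,-130,15],[-75,130,15]])
def W(p,P): return R.from_euler('z',p[2]).apply(P)+[p[0],p[1],0]
post=np.array([[58,-75,180]])
def f(p):
    q=W(p,loc);r=[proj("top",q)-top,proj("side",q)-sid,proj("side",W(p,post))-S(131,22)]
    r+= [proj("top",W(p,[[20,85,70]]))-T(415,118)]
    return np.concatenate(r).ravel()
s=least_squares(f,[550,0,0]);print("station",s.x,f(s.x).reshape(-1,2).round(1).tolist())
p=s.x
for z in(62,70,74): print(z,proj("side",W(p,[[20,85,z]])),S(150,428),proj("top",W(p,[[20,85,z]])),T(415,118))
print("axis",W(p,[[20,85,70]]),"grip",W(p,[[-42,85,70]]),"levertip pix",atz("top",T(397,243),70),atz("side",S(312,445),70),W(p,[[-65,85,70]]))
g=lambda z:(proj("side",W(p,[[58,-75,z[0]]]))-S(140,90)).ravel()
print("collar z",least_squares(g,[120]).x,g([120]),"postbase",W(p,[[58,-75,0]]))
print("die",atz("top",T(663,199),33),atz("side",S(301,228),33),W(p,[[-26,-76,33]]))
print("lens",atz("top",T(88,223),12),atz("side",D(546,130),12),"end",atz("top",T(172,398),14),atz("side",D(765,57),14))
E
```

```text
station [ 5.99844006e+02  1.42954293e+01 -7.09181686e-02] [[-0.6, 0.7], [0.4, 0.4], [-0.0, 1.3], [-0.9, 1.0], [-1.7, -0.4], [-1.7, -1.6], [0.4, -1.1], [-0.1, 0.1], [0.0, 0.2], [-0.5, 0.7]]
62 [[284.66218577 224.76424473]] [284.6 225.2] [[302.23414925 174.19435714]] [302.6 173.2]
70 [[284.35891894 222.82885821]] [284.6 225.2] [[302.07587023 173.92609183]] [302.6 173.2]
74 [[284.20595133 221.85265038]] [284.6 225.2] [[301.99597669 173.79068118]] [302.6 173.2]
axis [[625.8167257   97.66459523  70.        ]] grip [[563.97257135 102.05783697  70.        ]] levertip pix [545.58990765 107.24759992  70.        ] [543.56451888 107.48103673  70.        ] [[541.03038506 103.68758794  70.        ]]
collar z [133.12650655] [0.52470367 3.58498565] postbase [[652.38380937 -64.62585448   0.        ]]
die [577.76671131 -69.9812908   33.        ] [572.18400392 -65.3784038   33.        ] [[568.52409635 -59.67120687  33.        ]]
lens [561.47060956 325.08911397  12.        ] [558.43218654 325.55264097  12.        ] end [441.4124453  264.96748155  14.        ] [437.36023518 269.38610101  14.        ]
```

```bash
cat >> h.py <<'E'
def pose(): 
    s=ctrl.sense(); return s["eef_pos"],rot(s["ee_rot"]),s
def down(yaw):  # tool x down, tool y at world angle yaw
    x=np.array([0,0,-1.]);y=np.array([np.cos(yaw),np.sin(yaw),0]);return R.from_matrix(np.c_[x,y,np.cross(x,y)])
def delta(P,yaw,p0=None,r0=None):
    a,b,_=pose(); p0=a if p0 is None else p0; r0=b if r0 is None else r0
    return r0.inv().apply(np.array(P)-p0).round(1),np.degrees((r0.inv()*down(yaw)).as_rotvec()).round(1)
E
python3 - <<'E'
from h import *
p,r,s=pose();print(r.as_matrix().round(3))
for y in(90,-90): print(delta([564,102,200],np.radians(y)-.071))
E
```

```text
[[-0.     0.327 -0.945]
 [ 0.001 -0.945 -0.327]
 [-1.    -0.001 -0.   ]]
(array([  31.4, -436.9, -566.3]), array([-1.569e+02, -1.000e-01, -0.000e+00]))
(array([  31.4, -436.9, -566.3]), array([23.1, -0. ,  0.1]))
```

Call:
carry_out --pt "-1 10 -29 -38 -10.4 0 0" --pt "-1 20 -58 -76 -20.8 0 0" --pt "-1 30 -87 -113 -31.2 0 0" --pt "-1 31 -116 -151 -41.6 0 0" --pt "-1 31 -146 -189 -52.3 0 0"

```text
time_s: 0.78
eef_pos: [303.0, -295.0, 200.1]
ee_rot: [0.414, 0.573, 0.414, -0.573]
force: [0.5, -0.8, -0.3]
grip_width: 0.999
```

Run:
```python
from h import *
p,r,s=pose();print(p,s["joints"]);print(delta([564,102,200],1.5))
```

```text
[ 302.98531434 -295.01899002  200.08524196] [-1.05072316e+00  1.16596561e-01  1.82906382e+00  7.42564033e-05
  1.19630908e+00 -7.31308534e-01]
(array([ 2.000e-01,  1.231e+02, -4.589e+02]), array([-104.2,   -0. ,   -0. ]))
```

Call:
carry_out --pt "-1 0 12 -46 -10.4 0 0" --pt "-1 0 25 -92 -20.8 0 0" --pt "-1 0 37 -138 -31.2 0 0" --pt "-1 0 49 -184 -41.7 0 0" --pt "-1 0 62 -230 -52.2 0 0"

```text
time_s: 1.4
eef_pos: [435.3, -96.9, 200.3]
ee_rot: [0.624, 0.332, 0.624, -0.332]
force: [0.6, -1.5, 0.1]
grip_width: 1.001
```

Run:
```python
from h import *
p,r,s=pose();print(p,s["joints"]);print(delta([564,102,200],1.5))
```

```text
[435.29084866 -96.8622387  200.27882674] [-4.82760270e-01  1.67533900e-01  1.76870445e+00 -8.09361294e-05
  1.20531922e+00 -1.07466439e+00]
(array([  0.3, 217.8, -93.2]), array([-52.,   0.,   0.]))
```

Call:
carry_out --pt "-1 0 44 -19 -10.4 0 0" --pt "-1 0 87 -37 -20.8 0 0" --pt "-1 0 131 -56 -31.2 0 0" --pt "0 0 174 -75 -41.6 0 0" --pt "0 0 218 -93 -52 0 0"

```text
time_s: 2.02
eef_pos: [565.5, 101.2, 200.1]
ee_rot: [0.707, 0.025, 0.707, -0.025]
force: [1.4, -0.9, 0.7]
grip_width: 0.601
```

Run:
```python
from h import *
import cv2
p,r,s=pose();print(p,s["joints"],s["grip_width"]);
im=viewer.capture("wrist");np.savez("w1.npz",im=im,p=p,r=r.as_matrix())
cv2.imwrite("pics/w1.png",im[:,:,::-1])
```

```text
[565.45612841 101.18122098 200.08342328] [-2.67650256e-02  4.45908650e-01  1.39029756e+00 -9.08229869e-05
  1.30575355e+00 -1.52633965e+00] 0.6012242575283241
```

View pics/w1.png

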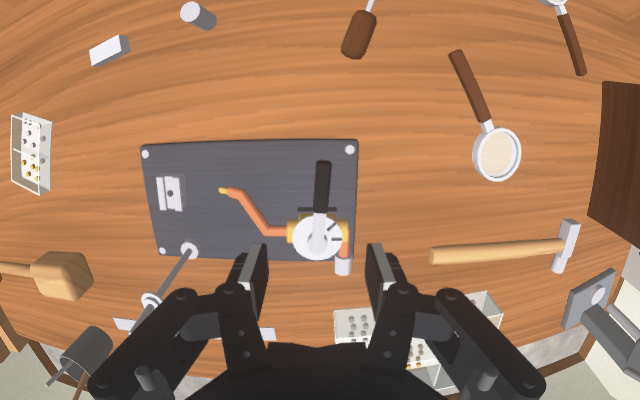

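The wrist view shows the lever from (325,160) to its hub at (318,237), the die at (172,194), the collar near (152,298) and the loupe lens at (497,154). I'll enlarge it.

Run:
```python
import cv2,numpy as np
w=cv2.imread("pics/w1.png")
c=np.zeros((600,800,3),np.uint8)
r=lambda a:cv2.resize(a,None,fx=3.5,fy=3.5,interpolation=cv2.INTER_CUBIC)
a=r(w[130:215,135:363]);c[:a.shape[0],:a.shape[1]]=a   # station upper
b=r(w[230:315,135:200]);c[298:298+b.shape[0],:b.shape[1]]=b
d=r(w[195:270,285:360]);c[298:298+d.shape[0],240:240+d.shape[1]]=d
e=r(w[45:130,445:525][:,:]);c[298:298+e.shape[0],515:515+e.shape[1]]=e
cv2.imwrite("pics/c3.png",c)
```

```text
(no output)
```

View pics/c3.png

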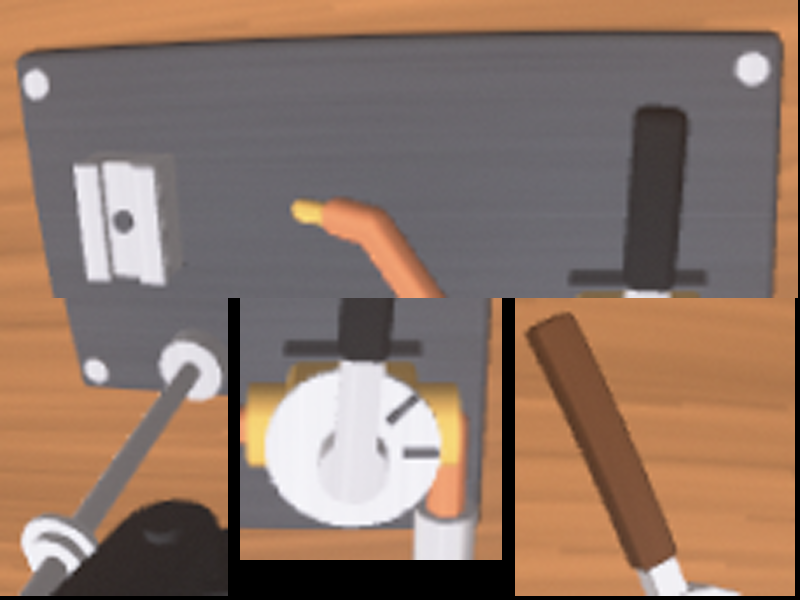

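```bash
cat >> h.py <<'E'
CW=viewer.calibration("wrist")
def wray(uv,p,r):
    T=CW["T_tool_cam"];d=(np.array(uv)-[CW["cx"],CW["cy"]])/CW["fx"];t=np.linalg.norm(d)
    c=np.r_[d/t*np.sin(t),np.cos(t)];return p+r.apply(T[:3,3]),r.apply(T[:3,:3]@c)
def watz(uv,z,p,r):
    o,d=wray(uv,p,r);return o+d*(z-o[2])/d[2]
def wproj(P,p,r):
    T=CW["T_tool_cam"];c=(r.inv().apply(np.atleast_2d(P)-p)-T[:3,3])@T[:3,:3]
    t=np.arctan2(np.hypot(c[:,0],c[:,1]),c[:,2]);k=CW["fx"]*t/np.hypot(c[:,0],c[:,1])
    return np.c_[c[:,0]*k+CW["cx"],c[:,1]*k+CW["cy"]]
def load(f): 
    d=np.load(f);return d["im"],d["p"],R.from_matrix(d["r"])
def W(s,P): return R.from_euler('z',s[2]).apply(np.atleast_2d(P))+[s[0],s[1],0]
E
python3 - <<'E'
from h import *
im,p,r=load("w1.npz")
loc=[[-75,-130,15],[-75,130,15],[75,-130,15],[20-85,85,75],[20-35,85,76]]
px=np.array([[140.7,145.7],[357.9,140],[158.7,255.7],[324.1,160.3],[322.7,212.3]])
f=lambda s:(wproj(W(s,loc),p,r)-px).ravel()
s=least_squares(f,[600,14,-.07]);print("st",s.x,f(s.x).reshape(-1,2).round(1).tolist());s=s.x
print("axis",W(s,[20,85,70]),"grip",W(s,[-42,85,70]),"die nominal",W(s,[-26,-76,33]),"post",W(s,[58,-75,0]))
print("postbase px",watz([189.3,251.1],22,p,r), "hub",wproj(W(s,[20,85,62]),p,r))
print("die",watz([170,193.6],33,p,r),[watz([135+a/3.5,130+b/3.5],33,p,r).round(0)[:2].tolist() for a,b in((75,163),(160,168),(163,285),(88,280))])
for z in(110,120,130,140): print(z,wproj(W(s,[58,-75,z]),p,r))
print("lens",watz([497,153],12,p,r),"end",watz([455,51.9],12,p,r),"start",watz([485.9,120.4],12,p,r))
print(delta([*W(s,[-42,85,0])[0][:2],51],s[2]+np.pi/2), pose()[0])
E
```

```text
st [ 6.02360480e+02  1.78880086e+01 -6.82844429e-02] [[-0.3, -0.6], [4.4, -0.9], [1.8, -0.2], [-2.9, 0.3], [-1.6, 0.9]]
axis [[628.11353871 101.32529028  70.        ]] grip [[566.25802827 105.55563643  70.        ]] die nominal [[571.23548693 -56.16085903  33.        ]] post [[655.10795827 -60.89462623   0.        ]]
postbase px [657.92340253 -66.48409962  22.        ] hub [[320.80319066 239.44905805]]
die [576.72241174 -67.65029168  33.        ] [[555.0, -81.0], [560.0, -50.0], [599.0, -58.0], [596.0, -86.0]]
110 [[164.68263598 289.98796837]]
120 [[160.89016539 295.69535713]]
130 [[156.95940291 301.6570348 ]]
140 [[152.8874396  307.88378941]]
lens [559.01741834 323.34346682  12.        ] end [440.67929916 264.24504328  12.        ] start [519.00075621 304.46482899  12.        ]
(array([148.7,   0.2,  -1. ]), array([ 0.4,  0. , -0.1])) [567.14397683 105.04717605 199.71737534]
```

```bash
cat >> h.py <<'E'
import cv2
def track(a,b,pts,w=12,m=25):
    a,b=[cv2.cvtColor(i,cv2.COLOR_RGB2GRAY) for i in(a,b)];out=[]
    q,st,_=cv2.calcOpticalFlowPyrLK(a,b,np.float32(pts).reshape(-1,1,2),None,winSize=(25,25),maxLevel=3)
    return q.reshape(-1,2)
E
python3 - <<'E'
from h import *
im,p,r=load("w1.npz")
p2,r2,s=pose(); im2=viewer.capture("wrist");np.savez("w2.npz",im=im2,p=p2,r=r2.as_matrix());p3=pose()[0];print(p2,p3)
c3=lambda a,b:(135+a/3.5,130+b/3.5)
pts=[c3(36,84),c3(752,68),(135+96/3.5,230+73/3.5),c3(20,55),c3(780,35),(158.7,255.7),(324.1,160.3),(322.7,212.3),(170,193.6),(189.3,251.1),(497,153),(455,51.9),(485.9,120.4),(317,237.6),(152,300.6)]
q=track(im,im2,pts);np.save("q2.npy",q);print((q-pts).round(1).tolist())
p,r=p2,r2
loc=[[-75,-130,15],[-75,130,15],[75,-130,15]]
print("bolts",[watz(q[i],16,p,r)[:2].round(1).tolist() for i in(0,1,2)])
print("corn",[watz(q[i],15,p,r)[:2].round(1).tolist() for i in(3,4,5)])
print("lever",[watz(q[i],76,p,r)[:2].round(1).tolist() for i in(6,7)],"disc",watz(q[13],60,p,r),"die",watz(q[8],33,p,r),"postb",watz(q[9],22,p,r))
print("loupe",[watz(q[i],z,p,r)[:2].round(1).tolist() for i,z in((10,14),(11,15),(12,15))])
E
```

```text
[567.14397683 105.04717605 199.71737534] [565.90999682 102.84435263 199.49602697]
[[-3.5, -2.7], [-3.8, -1.1], [-4.2, -2.4], [-3.5, -2.7], [-3.8, -1.1], [-4.2, -2.4], [-4.5, -1.6], [-4.7, -1.4], [-4.0, -2.5], [-4.5, -2.2], [-2.7, 0.3], [-2.3, -0.3], [-2.6, 0.2], [-4.7, -1.1], [3.8, 3.4]]
bolts [[530.1, -101.3], [546.9, 138.6], [660.5, -110.8]]
corn [[519.5, -106.5], [537.1, 147.6], [668.6, -119.9]]
lever [[542.9, 109.7], [592.3, 105.3]] disc [626.86990168  97.54884026  60.        ] die [576.81788499 -67.65965526  33.        ] postb [657.90483782 -66.62423748  22.        ]
loupe [[558.6, 322.1], [441.2, 262.9], [518.8, 302.7]]
```

Call:
carry_out --pt "0 40 2 0 0 0 0" --pt "0 80 3.5 1 3 0 0" --pt "0 120 3.5 1 3 0 0" --pt "0 148 3.5 1 3 0 0" --pt "0 148 3.5 1 3 0 0" --newtons 25

```text
time_s: 2.75
eef_pos: [564.8, 102.6, 50.7]
ee_rot: [0.704, 0.046, 0.707, -0.046]
force: [0.4, 0.3, 0.2]
grip_width: 0.499
```

Call:
carry_out --pt "0.5 0 0 0 0 0 0" --pt "0.8 0 0 0 0 0 0" --pt "1 0 0 0 0 0 0" --pt "1 0 0 0 0 0 0" --pt "1 0 0 0 0 0 0" --newtons 25

```text
time_s: 3.38
eef_pos: [566.7, 103.4, 53.8]
ee_rot: [0.706, 0.046, 0.705, -0.045]
force: [-2.1, 3.5, 7.1]
grip_width: 0.158
```

Run:
```python
from h import *
p,r,s=pose();print(p,r.as_matrix().round(3),s["force"],s["wrist_torque"],s["grip_width"],s["joints"])
A=np.array([628.5,98]);v=p[:2]-A;print(np.hypot(*v),np.degrees(np.arctan2(v[1],v[0])))
yaw=np.arctan2(r.as_matrix()[1,1],r.as_matrix()[0,1]);print(np.degrees(yaw))
for a in(162,152,142,131): 
    t=np.radians(a);g=A+62*np.array([np.cos(t),np.sin(t)]);print(a,delta([*g,51],t-np.pi/2))
```

```text
[566.74076832 103.44564355  53.7791809 ] [[ 0.002  0.129  0.992]
 [ 0.     0.992 -0.129]
 [-1.     0.     0.002]] [-2.08736101  3.54723728  7.05216693] [0.45357534 0.25808876 0.34957118] 0.15844979344058316 [-2.28226431e-02  6.14117170e-01  1.53817529e+00  2.44589913e-04
  9.87043795e-01 -1.46476017e+00]
61.99885266451019 174.96095541673856
82.60925189868414
162 (array([ 2.8, 14. ,  1. ]), array([10.6,  0.1, -0. ]))
152 (array([ 2.8, 24.4,  3.9]), array([20.6,  0.1, -0. ]))
142 (array([ 2.8, 34.1,  8.6]), array([30.6,  0.1, -0.1]))
131 (array([ 2.8, 43.7, 15.6]), array([41.6,  0.1, -0.1]))
```

Call:
carry_out --pt "1 0 9 0.5 8.5 0 0" --pt "1 0 18 2 17 0 0" --pt "1 0 27 5 25 0 0" --pt "1 0 35.5 9.5 33.5 0 0" --pt "1 0 43.5 15.5 41.5 0 0"

```text
time_s: 4.0
eef_pos: [587.7, 144.5, 53.8]
ee_rot: [0.644, 0.294, 0.642, -0.294]
force: [-2.2, -2.8, 7.4]
grip_width: 0.157
```

Call:
carry_out --pt "1 0 0 0 0 0 0" --pt "1 0 0 0 0 0 0" --pt "1 0 0 0 0 0 0" --pt "1 0 0 0 0 0 0" --pt "1 0 0 0 0 0 0"

```text
time_s: 4.62
eef_pos: [587.8, 144.6, 53.8]
ee_rot: [0.644, 0.294, 0.643, -0.292]
force: [-1.4, 1.2, 5.9]
grip_width: 0.16
```

Run:
```python
from h import *
p,r,s=pose();print(p,s["force"],s["wrist_torque"],s["grip_width"])
A=np.array([628.5,98]);v=p[:2]-A;print(np.hypot(*v),np.degrees(np.arctan2(v[1],v[0])))
yaw=np.arctan2(r.as_matrix()[1,1],r.as_matrix()[0,1]);print(np.degrees(yaw))
```

```text
[587.84519362 144.55523339  53.80293902] [-1.43928499  1.20352972  5.93612108] [ 0.34408947  0.22016576 -0.15849529] 0.15989865171900697
61.807791075760335 131.12940053864642
41.03926981729477
```

Call:
carry_out --pt "0.2 0 0 0 0 0 0" --pt "-0.1 0 0 0 0 0 0" --pt "-0.1 -40 0 0 0 0 0" --pt "-0.1 -90 0 0 0 0 0" --pt "-0.1 -140 0 0 0 0 0"

```text
time_s: 5.25
eef_pos: [586.9, 144.1, 193.8]
ee_rot: [0.643, 0.293, 0.644, -0.293]
force: [0.2, -0.5, 0.6]
grip_width: 0.546
```

Call:
carry_out --pt "-0.1 0 0 0 0 0 0" --pt "-0.1 0 0 0 -9 0 0" --pt "-0.1 0 0 0 -18 0 0" --pt "-0.1 0 0 0 -18 0 0" --pt "-0.1 0 0 0 -18 0 0"

```text
time_s: 5.88
eef_pos: [587.0, 144.2, 191.7]
ee_rot: [0.681, 0.189, 0.682, -0.19]
force: [0.1, -0.1, -0.2]
grip_width: 0.549
```

Run:
```python
from h import *
p,r,s=pose(); im=viewer.capture("wrist");np.savez("w3.npz",im=im,p=p,r=r.as_matrix());print(p)
S=np.array([603.5,13.9,-.07])
q=wproj(W(S,[[20,85,70],[58,-75,130],[-26,-76,33]]),p,r);print(q)
c=np.zeros((600,800,3),np.uint8)
c[:400,:640]=im[:,:,::-1]
u,v=q[0].astype(int);a=cv2.resize(im[max(v-70,0):v+30,u-50:u+50,::-1],(400,400),interpolation=cv2.INTER_CUBIC);c[200:,400:]=a
print(u-50,v-70)
cv2.imwrite("pics/c4.png",c)
```

```text
[586.98598203 144.17649926 191.69668129]
[[297.74073855 245.40823357]
 [181.03335173 354.76670959]
 [166.5694424  249.85852398]]
247 175
```

View pics/c4.png

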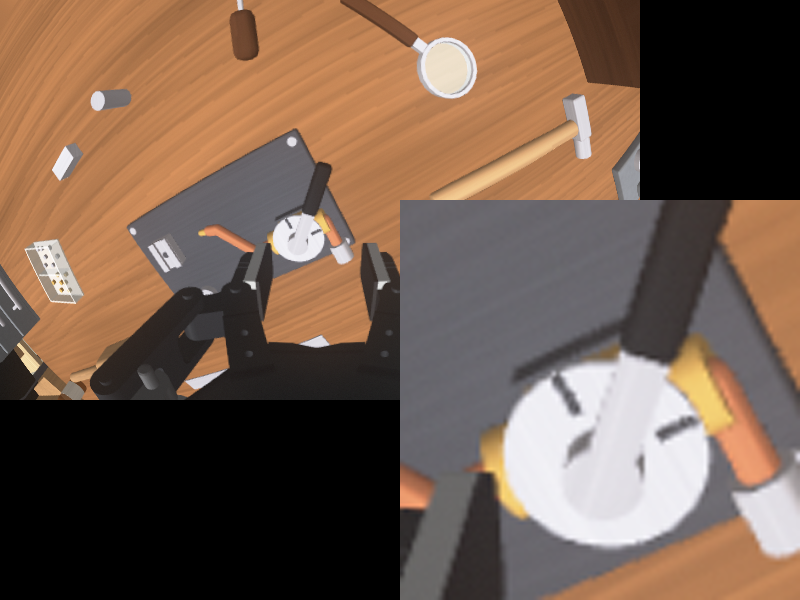

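The crop in c4 shows the lever centred on the half tick, midway between the shut and open ticks at (565,393) and (677,428). Next is the loupe.

Run:
```python
from h import *
print(delta([493,289,170],np.radians(117)))
```

```text
(array([  21.9,   75.5, -155.3]), array([-58.1,  -0. ,   0. ]))
```

Call:
carry_out --pt "-0.1 4 15 -31 -10.5 0 0" --pt "-0.1 8 30 -62 -21 0 0" --pt "-0.1 12 45 -93 -31.5 0 0" --pt "-0.1 17 60 -124 -42 0 0" --pt "-0.1 22 75.5 -155 -52.5 0 0"

```text
time_s: 6.55
eef_pos: [492.3, 289.5, 170.1]
ee_rot: [0.694, -0.134, 0.694, 0.134]
force: [0.7, -0.5, 0.2]
grip_width: 0.548
```

Call:
carry_out --pt "-0.1 0 0 0 -5.6 0 0" --pt "-0.1 0 0 0 -5.6 0 0" --pt "-0.1 0 0 0 -5.6 0 0" --pt "-0.1 0 0 0 -5.6 0 0" --pt "-0.1 0 0 0 -5.6 0 0"

```text
time_s: 7.18
eef_pos: [493.1, 288.5, 170.3]
ee_rot: [0.687, -0.166, 0.687, 0.166]
force: [-0.1, -0.4, 0.7]
grip_width: 0.548
```

Run:
```python
from h import *
p,r,s=pose(); im=viewer.capture("wrist");np.savez("w4.npz",im=im,p=p,r=r.as_matrix());print(p,s["joints"],pose()[0])
q=wproj([[558.8,322.5,12],[493,289,15],[441.2,263,15]],p,r);print(q)
c=im[0:300,170:490,::-1]
cv2.imwrite("pics/c5.png",cv2.resize(c,None,fx=2,fy=2,interpolation=cv2.INTER_CUBIC))
```

```text
[493.14757138 288.46116027 170.30325093] [ 3.24267333e-01  4.65357833e-01  1.44156084e+00  1.62960096e-05
  1.23463957e+00 -1.71951528e+00] [493.11172718 288.48770423 170.27647095]
[[316.45115934 240.07825986]
 [316.65111248 175.74147975]
 [317.16659459 117.68037378]]
```

View pics/c5.png

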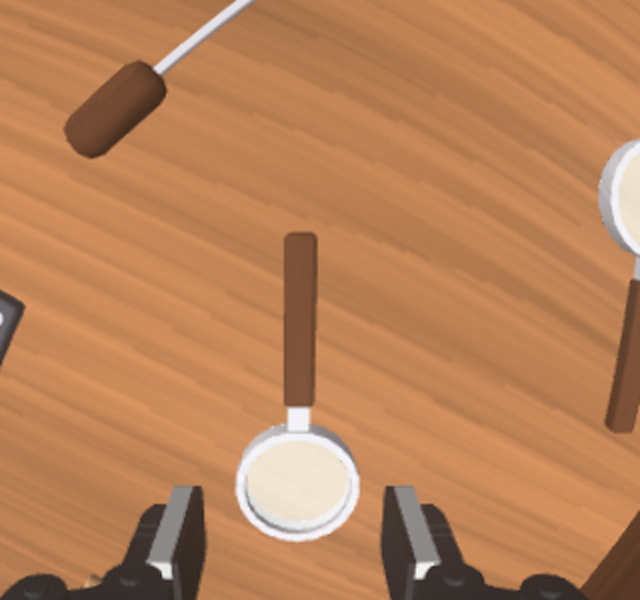

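The loupe lies straight under the tool axis: the lens is at (298,483) in the crop and the handle runs from (301,234) to (299,404).

Run:
```python
from h import *
im,p,r=load("w4.npz")
L,E,B=[watz(q,z,p,r) for q,z in(((319,241.5),16),((320.5,117.2),15),((319.5,202),15))]
print(L,E,B,np.hypot(*(L-E)[:2]),np.hypot(*(L-B)[:2]))
d=(L-E)[:2];a=np.arctan2(d[1],d[0]);print(np.degrees(a))
g=L[:2]-74*np.array([np.cos(a),np.sin(a)]);print(g,delta([*g,4],a+np.pi/2))
```

```text
[557.21480694 324.78792351  16.        ] [439.32927824 265.62080045  15.        ] [516.63059086 304.40967359  15.        ] 131.90051678367558 45.41312215808168
26.65222061144053
[491.07762009 291.59345837] (array([166.3,   3.7,  -0.4]), array([ 0.5, -0. ,  0. ]))
```

Call:
carry_out --pt "-0.1 50 3.7 0 0.5 0 0" --pt "-0.1 100 3.7 0 0.5 0 0" --pt "-0.1 140 3.7 0 0.5 0 0" --pt "-0.1 160 3.7 0 0.5 0 0" --pt "-0.1 165 3.7 0 0.5 0 0" --newtons 25

```text
time_s: 7.85
eef_pos: [490.8, 291.7, 4.2]
ee_rot: [0.687, -0.163, 0.689, 0.163]
force: [0.3, -0.6, 0.2]
grip_width: 0.549
```

Call:
carry_out --pt "0.3 0 0 0 0 0 0" --pt "0.6 0 0 0 0 0 0" --pt "1 0 0 0 0 0 0" --pt "1 0 0 0 0 0 0" --pt "1 0 0 0 0 0 0" --newtons 40

```text
time_s: 8.48
eef_pos: [492.0, 292.2, 6.5]
ee_rot: [0.689, -0.163, 0.687, 0.163]
force: [-0.2, -0.5, 6.7]
grip_width: 0.169
```

Run:
```python
from h import *
p,r,s=pose();print(p,r.as_matrix().round(3).tolist(),s["force"],s["wrist_torque"],s["grip_width"])
```

```text
[492.00011631 292.17586547   6.50847127] [[0.002, -0.449, 0.894], [0.001, 0.894, 0.449], [-1.0, -0.0, 0.002]] [-0.24091055 -0.49222012  6.71686677] [-0.14025491  0.14392383 -0.09114858] 0.16850283744195493
```

Call:
carry_out --pt "1 -10 0 0 0 0 0" --pt "1 -40 0 0 0 0 0" --pt "1 -80 0 0 0 0 0" --pt "1 -120 0 0 0 0 0" --pt "1 -150 0 0 0 0 0"

```text
time_s: 9.1
eef_pos: [491.4, 292.0, 157.7]
ee_rot: [0.689, -0.163, 0.687, 0.163]
force: [-0.4, 0.4, -0.8]
grip_width: 0.169
```

Run:
```python
from h import *
p,r,s=pose();print(p,s["force"],s["wrist_torque"],s["grip_width"])
print(delta([495,112,160],np.radians(103)),delta([503,-68,160],np.radians(90)))
```

```text
[491.38677016 292.03626876 157.69096665] [-0.39639769  0.4113752  -0.84567462] [-0.0262931   0.00480976 -0.0096185 ] 0.1689841942418979
(array([  -2.4, -162.5,  -77.6]), array([13.7,  0.1, -0. ])) (array([  -2.5, -326.9, -151.2]), array([26.7,  0.1, -0. ]))
```

Call:
carry_out --pt "1 -2 -33 -15 2.7 0 0" --pt "1 -2 -66 -30 5.4 0 0" --pt "1 -2 -103 -48 8.5 0 0" --pt "1 -2 -143 -66 11.8 0 0" --pt "1 -2 -183 -85 15 0 0"

```text
time_s: 9.72
eef_pos: [497.3, 89.0, 157.9]
ee_rot: [0.704, -0.071, 0.703, 0.071]
force: [0.2, 0.3, -1.2]
grip_width: 0.175
```

Run:
```python
from h import *
print(pose()[0],delta([503,-68,160],np.radians(90)))
```

```text
[497.28484054  88.98843845 157.89458382] (array([  -2.1, -154.9,  -25.9]), array([11.6,  0. ,  0. ]))
```

Run:
```python
from h import *
im,p,r=load("w1.npz")
o,d=wray((152,300),p,r);
for P in((656.1,-65),(657.9,-66.6)):
    t=((np.array(P)-o[:2])@d[:2])/(d[:2]@d[:2]);print("w1",(o+t*d).round(1))
c=C["side"];uv=S(138,91);d=rot(c["attitude"]).apply([(uv[0]-c["cx"])/c["fx"],(uv[1]-c["cy"])/c["fy"],1]);t=((np.array([656.1,-65])-c["xyz"][:2])@d[:2])/(d[:2]@d[:2]);print("side",(c["xyz"]+t*d).round(1))
for uv,n in((S(158,232),"base"),(S(131,22),"top")):
    d=rot(c["attitude"]).apply([(uv[0]-c["cx"])/c["fx"],(uv[1]-c["cy"])/c["fy"],1]);t=((np.array([656.1,-65])-c["xyz"][:2])@d[:2])/(d[:2]@d[:2]);print(n,(c["xyz"]+t*d).round(1))
p,r,s=pose();im=viewer.capture("wrist");np.savez("w5.npz",im=im,p=p,r=r.as_matrix())
print(p,wproj([[656,-65,z] for z in(20,130,180)],p,r))
cv2.imwrite("pics/w5.png",im[:,:,::-1])
```

```text
w1 [654.2 -66.9 129.1]
w1 [655.9 -68.6 127. ]
side [653.9 -65.6 131.3]
base [653.5 -65.7  21. ]
top [652.7 -65.9 179.5]
[497.28484054  88.98843845 157.89458382] [[165.03103683 280.53990506]
 [123.26189193 342.84891446]
 [ 99.91193596 380.3933458 ]]
```

View pics/w5.png

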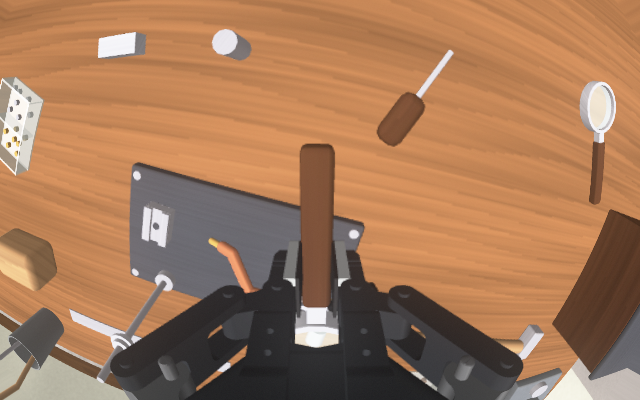

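The wrist view shows the loupe held straight, the die at (156,226), the post base at (163,282) and the collar at (122,343), which puts the collar at z ≈ 130.

Call:
carry_out --pt "1 0 -38 -7 3 0 0" --pt "1 0 -76 -13 6 0 0" --pt "1 6 -110 -19 9 0 0" --pt "1 15 -138 -24 11.6 0 0" --pt "1 25 -155 -26 11.6 0 0"

```text
time_s: 10.4
eef_pos: [503.4, -67.8, 132.4]
ee_rot: [0.707, -0.0, 0.707, 0.0]
force: [-0.2, 0.4, -0.2]
grip_width: 0.175
```

Call:
carry_out --pt "1 4 0 0 0 0 0" --pt "1 4 0 0 0 0 0" --pt "1 4 0 0 0 0 0" --pt "1 4 0 0 0 0 0" --pt "1 4 0 0 0 0 0"

```text
time_s: 11.02
eef_pos: [503.5, -66.5, 128.5]
ee_rot: [0.707, -0.001, 0.707, 0.001]
force: [-0.6, -0.7, -0.4]
grip_width: 0.172
```

Run:
```python
from h import *
p,r,s=pose();print(p,r.as_matrix().round(3).tolist(),s["force"])
sd=viewer.capture("side");tp=viewer.capture("top");w=viewer.capture("wrist");np.savez("w6.npz",im=w,p=p,r=r.as_matrix())
for n,i in(("side1",sd),("top1",tp),("w6",w)): cv2.imwrite(f"pics/{n}.png",i[:,:,::-1])
c=np.zeros((600,800,3),np.uint8)
L=p+r.apply([-1.5,0,73]);print(L,proj("side",L),proj("top",L),wproj([L,[577,-68,33]],p,r))
z=lambda i,a,b,w,h,k:cv2.resize(i[b:b+h,a:a+w,::-1],None,fx=k,fy=k,interpolation=cv2.INTER_CUBIC)
c[:600,:480]=z(sd,262,135,80,100,6)
c[:300,480:800]=z(tp,325,145,64,60,5)
w5=load("w5.npz")[0];c[300:600,480:800]=z(w5,100,265,80,75,4)
c[300:600,480:800]=z(w5,95,318,64,60,5)
cv2.imwrite("pics/c6.png",c)
```

```text
[503.46193466 -66.52184579 128.46080249] [[0.0, -0.002, 1.0], [-0.0, 1.0, 0.002], [-1.0, -0.0, 0.0]] [-0.63892262 -0.70200855 -0.43498909]
[576.46139799 -66.40221406 129.98200019] [[311.7486367  159.82175472]] [[353.07596821 187.61476016]] [[316.16701497 350.41982754]
 [314.49014728 271.51030555]]
```

View pics/c6.png

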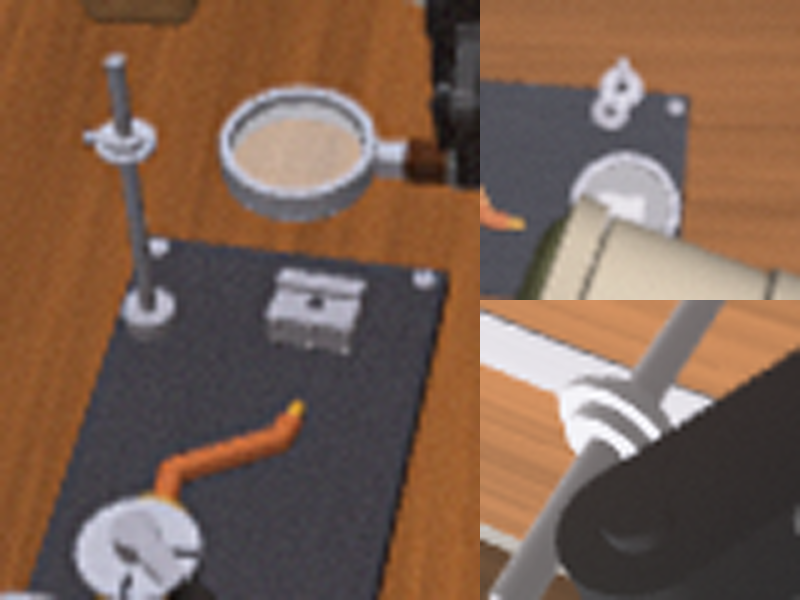

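The lens sits where predicted in the side crop, at (298,152), and the flange is at (124,140). I'll triangulate the flange from the wrist views and check it with an overlay.

Run:
```python
from h import *
i1,p1,r1=load("w1.npz");i5,p5,r5=load("w5.npz")
f=lambda P:np.r_[(wproj(P,p1,r1)[0]-[152,300.3]),(wproj(P,p5,r5)[0]-[121.4,340.4]),2*(proj("side",P)[0]-[282.2,157.9]),(P[:2]-[656,-65.5])/2]
s=least_squares(f,[656,-65,130]);P=s.x;print(P,s.fun.round(1))
print("die w5",watz((155.5,226),33,p5,r5),"postbase w5",watz((163.5,282.5),22,p5,r5), wproj([577,-67.6,33],p5,r5))
th=np.linspace(0,6.283,60)
c=np.zeros((600,800,3),np.uint8);sd=cv2.imread("pics/side1.png")[:,:,::-1]
for j,(im,a,b,pr) in enumerate(((i1,130,275,lambda Q:wproj(Q,p1,r1)),(i5,95,315,lambda Q:wproj(Q,p5,r5)),(sd,262,138,lambda Q:proj("side",Q)))):
  for k in(0,1):
    k6=6.6;t=cv2.resize(im[b:b+40,a:a+40,::-1],(264,264),interpolation=cv2.INTER_CUBIC)
    if k:
      for z,col in((124,(255,0,0)),(130,(0,255,0)),(136,(0,0,255))):
        Q=np.c_[P[0]+13*np.cos(th),P[1]+13*np.sin(th),np.full(60,z)]
        cv2.polylines(t,[np.int32(((pr(Q)-[a,b]+.5)*k6))],True,col,1)
    c[k*270:k*270+264,j*266:j*266+264]=t
cv2.imwrite("pics/c7.png",c)
```

```text
[654.59405787 -67.10271325 129.11080647] [-0.   0.   0.3  0.2 -0.2  0.2 -0.7 -0.8]
die w5 [575.18409825 -67.99350163  33.        ] postbase w5 [658.06089629 -66.41545016  22.        ] [[155.84859384 227.59382343]]
```

View pics/c7.png

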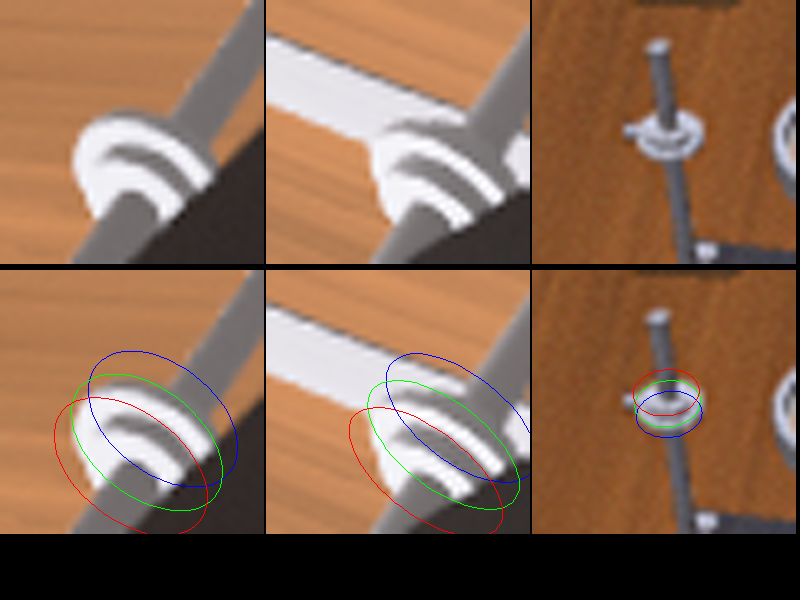

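Call:
carry_out --pt "1 0 -1.0 -0.3 0 0 0" --pt "1 0 -1.0 -0.3 0 0 0" --pt "1 0 -1.0 -0.3 0 0 0" --pt "1 0 -1.0 -0.3 0 0 0" --pt "1 0 -1.0 -0.3 0 0 0"

```text
time_s: 11.8
eef_pos: [503.1, -67.8, 128.3]
ee_rot: [0.707, -0.0, 0.707, 0.0]
force: [-0.4, -0.5, -0.4]
grip_width: 0.171
```

Call:
carry_out --pt "1 0 0 0 0 0 0" --pt "1 0 0 0 0 0 0" --pt "1 0 0 0 0 0 0" --pt "1 0 0 0 0 0 0" --pt "1 0 0 0 0 0 0"

```text
time_s: 12.42
eef_pos: [503.1, -67.8, 128.3]
ee_rot: [0.707, -0.0, 0.707, 0.0]
force: [-0.4, 0.2, -1.2]
grip_width: 0.171
```

Run:
```python
from h import *
p,r,s=pose();sd=viewer.capture("side");tp=viewer.capture("top");p2=pose()[0]
print(p,p2,s["dq"].round(3),s["force"].round(1),s["grip_width"],"lens",p2+r.apply([-1.5,0,73]))
z=lambda i,a,b,w,h,k:cv2.resize(i[b:b+h,a:a+w,::-1],None,fx=k,fy=k,interpolation=cv2.INTER_CUBIC)
c=np.zeros((600,800,3),np.uint8);c[:,:400]=z(sd,262,140,80,120,5);c[:400,400:]=z(tp,328,150,50,50,8);cv2.imwrite("pics/c8.png",c)
```

```text
[503.07356572 -67.76887963 128.30821001] [503.07639212 -67.77471408 128.30181576] [-0.001  0.001  0.001 -0.    -0.     0.002] [-0.4  0.2 -1.2] 0.17054042178627835 lens [576.07631667 -67.68981332 129.80308438]
```

View pics/c8.png

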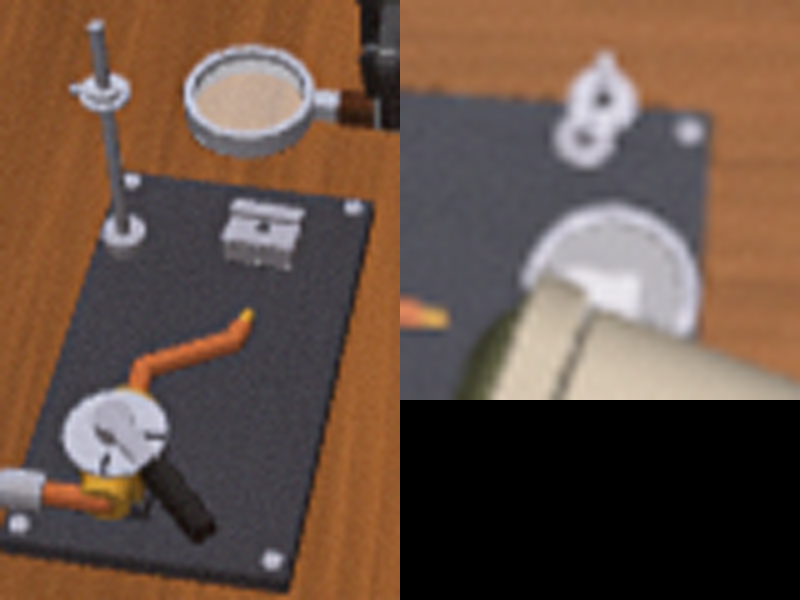

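Call:
carry_out --pt "1 0 0 -1.0 0 0 0" --pt "1 0 0 -1.5 0 0 0" --pt "1 0 0 -1.5 0 0 0" --pt "1 0 0 -1.5 0 0 0" --pt "1 0 0 -1.5 0 0 0"

```text
time_s: 13.15
eef_pos: [501.6, -67.8, 128.3]
ee_rot: [0.707, -0.0, 0.707, 0.0]
force: [0.7, 0.0, -0.9]
grip_width: 0.171
```

```bash
python3 -c "
from rig import ctrl,order
s=ctrl.sense();print(s['eef_pos'],s['dq'].round(3),s['force'],s['grip_width']);print(order.finish_job())"
```

```text
[501.61116719 -67.7658239  128.32136064] [-0.001 -0.001  0.    -0.002  0.    -0.   ] [ 0.74550782  0.03895691 -0.88581214] 0.17100268356996806
the job is handed in; nothing more can be done
None
```

I turned the valve lever to half open, then picked up the right-hand loupe and held it level and still over the die. I handed the job in at about 13 s with the loupe still in the gripper.

- **Lever:** the wrist picture shows it covering the half tick, midway between the shut and open ticks.
- **Lens height:** the lens is at about 130 mm. The flange estimates were 129 mm (triangulated), 127–129 mm (one wrist view) and 131 mm (side view). They agree to about 2 mm.
- **Lens position:** from the arm's pose it is within about 2 mm of the die's centre. The top camera disagreed and put it about 3 mm farther ahead, so I shifted 1.5 mm back as a compromise. I took no picture after that last shift.
- **Level and hold:** the tool was pointing straight down and the arm was at rest. The wrist force showed only the loupe's weight, about 0.9 N.
- **Die, collar and bench:** the die and collar looked unmoved in the side view, and nothing else was touched on purpose. I did not check every object on the bench individually.

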